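Lay out the bench for blocking a lens

ROBOT

A 6-joint arm with a two-finger parallel gripper is mounted at the origin on a cart in front of the work surface, level with it; the furniture and walls round the work are solid. World frame = base frame: x ahead of the robot, y to its left, z up, the work surface at z = 0. Lengths are in mm, angles in rad, forces in N, time in s.
With the tool pointing down it reaches from about 350 to 875 mm from the base axis. Payload 4.2 kg.
Tool frame: the origin (TCP) lies at the very end of the fingers, on their centre line; the grasp point (between the pads) lies 19 mm behind it; z points along the fingers, y is the line along which they close (so a half turn about z gives the same grasp; the last joint's range is limited). The gripper opens to 85 mm and grips with 20 to 120 N. Pads are 22 mm wide; open, the fingers measure 114 mm over their backs; the gripper's body (76 mm by 85 mm) begins 54 mm behind the grasp point. The pads swing forward as they close: fully open they stand 13 mm farther back than shut.
Start: joints at [1.604, 0.385, 0.008, 0, -1.194, -0.259], TCP at [139.897, 609.121, 231.312] pointing down, gripper open.
Joint ranges: [-3.14, 3.14], [-1.21, 2.06], [-1.07, 1.41], [-3.16, 2.05], [-2.99, -0.16], [-3.1, 3.1]. Speed limits (rad/s): [2.79, 2.79, 3.14, 3.14, 3.14, 3.14].

INTERFACE

Orientations are given as a unit quaternion [x, y, z, w].
In Python, from bench import arm, optics gives the robot as it stands. The module is installed in compiled form; this text tells all that it offers.
- The arm moves only by the tool step_arm, never from a script. Its argument "motion" is a list of rows, each an object with "dr": the turn, a rotation vector about the tool's x, y, z in units of 8 degrees (1.0 is 8 degrees), a list of three; "slide": the shift along the tool's x, y, z in mm, a list of three; "jaw": the finger opening in mm, from 0 to 85.4. A call has exactly 8 rows; each row is the pose to reach, as a shift and turn from the pose commanded when the call began, along the tool's axes at that moment; what a row does not reach only later rows make up. A row lasts 1/8 s, in which the tool goes at most 62.5 mm and 10.7 degrees, less where a joint would pass 70% of its speed; a pose out of reach is approached as far as the arm can. A call with a gripper value outside its range is refused whole. The fingers move at their own pace and stop on an object; the grip force is fixed at half the most. Time passes only in rows, so rows that repeat a pose let the fingers close, or fill a call up. It gives the time, the measured TCP pose, the force, the opening and the grip force at its end, in the units of the state.
- arm.read_state(): the state, without advancing time (a new reading comes with each control period).
- optics.get_image(name): name is "scene" or "top"; returns the picture (384x512x3 uint8, blue, green, red); there is no depth.
- optics.camera_info(name): a dict with "camera_matrix" (3x3 intrinsics, pixels), "view" (4x4, takes a point from world to camera coordinates). Camera axes: x right, y up, looking along -z (the intrinsics and any distortion apply to the point x, -y, -z); pixel columns grow to the right and rows downward; lengths in mm; the calibration is good to about 2 mm. A picture is of the moment at which its call begins. camera_info takes no time and is no camera call.
- arm.job_done(): hands the job in; it is judged then, once.
The state is a dict: "clock": time; "joints": joint angles; "joint_vel": joint speeds; "joint_efforts": joint torques, N m; "position": TCP position; "ee_rot": TCP orientation; "contact_force": force on the tool from outside, world axes, zero at the start; "wrist_torque": the same for the moment, N m; "gripper_width": finger opening in mm; "grasp_force": force on a finger pad.
Only numpy, scipy, OpenCV 4.12 (cv2) and the standard library are available. Lean on these libraries where they do the work, as an engineer would, in place of code of your own. Each camera call takes 0.05 s, during which the arm holds its last target. There are 200 camera calls.

TASK

Lay out the grey mat as a row for blocking a lens: lay the loose lens blank flat and centred on the round lens rest, and stand the black lens block upright on the centre of that lens. Stand the roll of pads flat on the mat midway between the lens rest and the blue oil dropper, and stand the spray bottle upright in the white ring next to the lens rest (not the one next to the oil dropper). Leave the pliers, the pen and the screwdriver where they lie.

Things in the scene. Friction and masses are not known exactly. Their poses are not given: they have to be found in the camera images.
- layout_mat: Fixed grey mat strip, 2 mm thick, 76 mm along its x (away from the robot) by 430 mm along its y (to the left). Origin at the centre of its underside, midway between rest and oil dropper, which stand on it at x = 0, y = +95 and -95 mm, either way round. Two flat white printed rings, 51 mm across, are centred at x = 0, y = +180 and -180 mm, near its two ends
- lens_rest: Round aluminium stand with a black rubber seat, fixed on the mat. Foot 66 mm across, seat 40 mm across, flat seat top 25 mm above its origin (27 mm above the worktop). Origin at the centre of its underside, axes parallel to the mat's, z up. The white ring next to it is centred 85 mm from it along the mat's y, on the side away from the mat's centre
- oil_dropper: Blue oil dropper bottle with a wide round foot and a needle on top, fixed on the mat. Foot 41 mm across, 66 mm high. Origin at the centre of its underside
- lens_blank: Loose clear round lens blank lying flat, 62 mm across, 6 mm thick; grasp across the rim. Origin at the centre of its underside, z up
- lens_block: Small loose black lens holding block: a round foot 26 mm across with a narrower stem on top, 16 mm high; grasp low, round the foot. Origin at the centre of its underside, z up
- pad_roll: Loose cream roll of blocking pads lying flat, 62 mm across, 25 mm high. Origin at the centre of its underside, z up. (Another roll, far to the right beyond the covered machine, is part of the room)
- lens_spray: Loose upright spray bottle, 140 mm high: round body 41 mm across, narrowing from about 100 mm height to the white spray head, 26 mm across. Can be gripped round the upper body. Origin at the centre of its underside, z up. Obstacles: white box with an edger on it, 0.47 m high, front corners at about x 0.54, y 0.17 and x 0.485, y -0.09 m; a covered machine, left front corner x 0.46, y -0.21
- bench_pliers: Bystander: bare metal pliers lying to the left of the mat, 150 mm long, 43 mm wide, 11 mm high. Origin at the centre of the underside. Leave alone
- marker_pen: Bystander: dark blue pen lying on the right, 133 mm long, 14 mm thick. Origin at the centre of the underside. Leave alone
- screwdriver: Bystander: small screwdriver with a round blue cap lying behind the mat, 109 mm long, 22 mm high at the cap. Origin at the centre of the underside. Leave alone
Mind the look-alikes: they are no part of the job. There is more than one size of the lens_spray; the one meant has the size given above.

How it is judged (in metres and radians):
At the end, for the whole second after the job is handed in: Lens flat on the rest, within 10 mm of centre; block upright on the lens, within 8 mm of its centre; roll flat on the mat, within 15 mm of midway between rest and oil dropper; spray upright in the ring next to the rest, within 12 mm along each mat axis; all at rest (horizontal distance between lens_blank and lens_rest below 0.01 m and z of lens_blank in the frame of lens_rest between 0.022 and 0.028 m and angle between each of lens_blank, pad_roll, lens_spray's own z axis and vertical below 0.1 rad and horizontal distance between lens_block and lens_blank below 0.008 m and z of lens_block in the frame of lens_blank between 0.003 and 0.009 m and angle between lens_block's own z axis and vertical below 0.12 rad and horizontal distance between pad_roll and layout_mat below 0.015 m and height (world z) of each of pad_roll, lens_spray below 0.006 m and linear speed of each of lens_blank, lens_block, pad_roll, lens_spray below 0.02 m/s and x of lens_spray in the frame of lens_rest between -0.012 and 0.012 m and horizontal distance between lens_spray and lens_rest between 0.073 and 0.097 m and horizontal distance between lens_spray and layout_mat above 0.15 m); the robot touches nothing.
It fails at once if the pliers were pushed more than 20 mm (distance of bench_pliers from where it was at the start of the episode above 0.02 m).
It fails at once if the pen was pushed more than 20 mm (distance of marker_pen from where it was at the start of the episode above 0.02 m).
It fails at once if the screwdriver was pushed more than 20 mm (distance of screwdriver from where it was at the start of the episode above 0.02 m).
It also fails if it takes over 109 s, if anything falls off the work surface, if the arm or the gripper's body presses on something with over 40 N, if the wrist force passes 120 N, or if a joint passes its speed limit or range.

## Working session

There is one attempt and no reset: what is moved stays moved. The work goes in short steps, Python scripts to look and compute and a tool call to move; the robot and the scene stay as the last step left them, time stands still between calls to the robot, and variables do not carry over. Pictures are saved under pics/ and viewed, at most 17 in all, crops included, and the job is handed in when it is done.

Besides the shell and the picture viewer there is one more tool, called after "Request:" as name(argument=value, ...) on one line, values as JSON. step_arm: Moves the arm, as the interface text tells. Its arguments: {"type":"object","properties":{"motion":{"type":"array","items":{"type":"object","properties":{"dr":{"type":"array","items":{"type":"number"}},"slide":{"type":"array","items":{"type":"number"}},"jaw":{"type":"number"}}}}},"required":["motion"]}

```bash
mkdir -p pics; python3 - <<'E'
from bench import arm, optics
import cv2
for n in("scene","top"):
    im=optics.get_image(n); cv2.imwrite(f"pics/{n}0.png",cv2.resize(im,(800,600),interpolation=cv2.INTER_CUBIC))
    cv2.imwrite(f"{n}_raw.png",im)
    i=optics.camera_info(n); print(n,i)
s=arm.read_state();print(s)
E
```

```text
scene {'camera_matrix': array([[406.64603374,   0.        , 255.02783707],
       [  0.        , 406.64603374, 187.55512861],
       [  0.        ,   0.        ,   1.        ]]), 'view': array([[ 5.13979378e-01, -8.57509912e-01,  2.24042089e-02,
        -2.04100146e+02],
       [ 5.60981172e-01,  3.55773654e-01,  7.47479252e-01,
        -3.74937853e+02],
       [-6.48941695e-01, -3.71620582e-01,  6.63907237e-01,
        -1.03125139e+03],
       [ 0.00000000e+00,  0.00000000e+00,  0.00000000e+00,
         1.00000000e+00]])}
top {'camera_matrix': array([[426.82267857,   0.        , 255.83145508],
       [  0.        , 426.82267857, 189.5989813 ],
       [  0.        ,   0.        ,   1.        ]]), 'view': array([[-2.37388295e-02, -9.99711952e-01, -3.53292867e-03,
         1.18894850e+02],
       [ 9.96182823e-01, -2.39516711e-02,  8.39410485e-02,
        -5.78227585e+02],
       [-8.40014889e-02, -1.52678063e-03,  9.96464459e-01,
        -1.31373960e+03],
       [ 0.00000000e+00,  0.00000000e+00,  0.00000000e+00,
         1.00000000e+00]])}
{'clock': 0.1, 'joints': array([ 1.60359750e+00,  3.85488043e-01,  6.78224210e-03, -4.18482013e-04,
       -1.19401732e+00, -2.58617218e-01]), 'joint_vel': array([ 0.0014985 , -0.00133896,  0.0032682 ,  0.00041234, -0.00066327,
        0.00052345]), 'joint_efforts': array([-7.53713721e-04, -3.93320131e+01,  1.88929331e+01,  4.19800758e+00,
       -2.61003101e-03,  2.82049925e-06]), 'position': array([139.79895871, 608.63556229, 230.33610103]), 'ee_rot': array([ 9.93623480e-01, -1.12744904e-01, -5.25491169e-05,  9.81425078e-04]), 'contact_force': array([-0.19365919, -1.15433954,  0.29942193]), 'wrist_torque': array([-0.02407179,  0.00515823, -0.02494617]), 'grasp_force': 0.0, 'gripper_width': 85.14200658082238}
```

View pics/scene0.png

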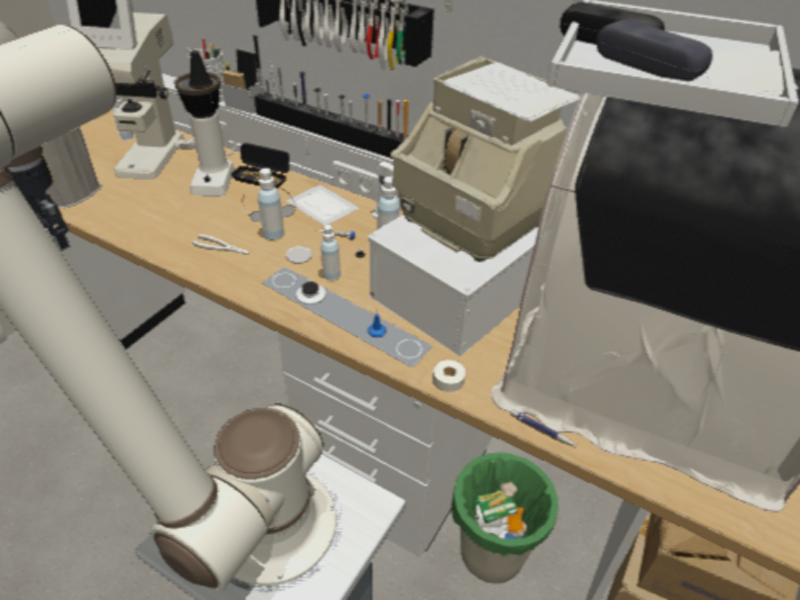

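View pics/top0.png

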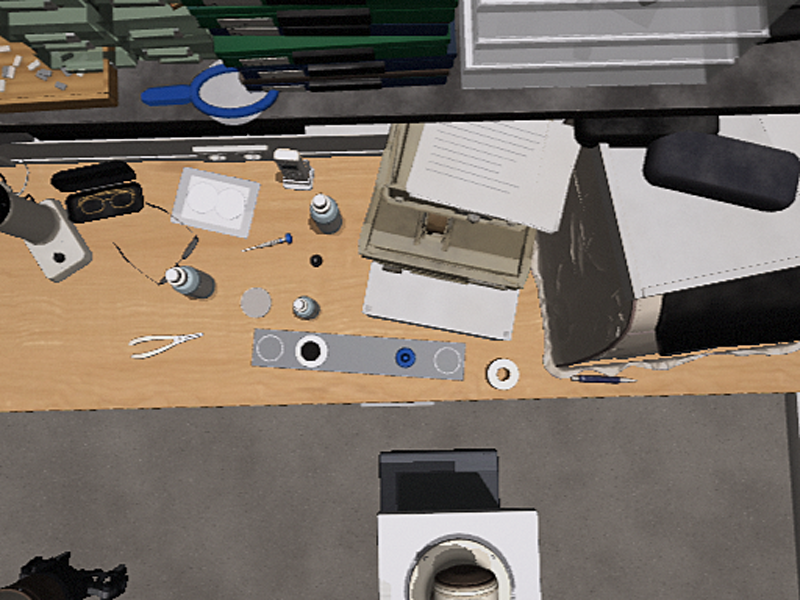

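The scene image shows the mat with the rest at about (310,290), the dropper at (377,325), the lens at (298,255), the block at (360,254), sprays at (330,252), (270,205) and (388,200), and the roll at (449,376). In the top image these are the rest (311,351), dropper (405,357), lens (256,303), block (316,260), small spray (305,307) and roll (503,374). Next I'll convert these to positions.

```bash
cat > h.py <<'E'
from bench import arm, optics
import cv2, numpy as np
def proj(n,P):
    i=optics.camera_info(n);c=i['view']@np.append(P,1);p=i['camera_matrix']@np.array([c[0],-c[1],-c[2]]);return p[:2]/p[2]
def ray(n,uv,z):
    i=optics.camera_info(n);R=i['view'][:3,:3];t=i['view'][:3,3]
    d=np.linalg.inv(i['camera_matrix'])@[uv[0],uv[1],1];d=R.T@[d[0],-d[1],-d[2]];o=-R.T@t
    return o+d*(z-o[2])/d[2]
E
python3 - <<'E'
from h import *
k=.64
for n,u,v,z in[("rest",311,351,27),("drop",405,357,20),("ringL",269.5,347.5,2),("ringR",447.5,360.5,2),("lens",256,303,6),("block",316,260,16),("roll",503,374,25),("sprayhead",300,302,140),("big1",177,275,200),("big2",320,202,200),("pen",602,380,7),("drv",270,242,10)]:
    print(n,ray("top",((u+.5)*k-.5,(v+.5)*k-.5),z).round(0))
im=cv2.imread("top_raw.png");cv2.imwrite("pics/tc.png",cv2.resize(im[130:260,130:340],(800,495),interpolation=cv2.INTER_CUBIC))
im=cv2.imread("scene_raw.png");cv2.imwrite("pics/sc.png",cv2.resize(im[100:260,110:310],(750,600),interpolation=cv2.INTER_CUBIC))
E
```

```text
rest [476. 285.  27.]
drop [460.  98.  20.]
ringL [485. 372.   2.]
ringR [451.  12.   2.]
lens [576. 398.   6.]
block [660. 274.  16.]
roll [422. -96.  25.]
sprayhead [566. 288. 140.]
big1 [613. 494. 200.]
big2 [737. 242. 200.]
pen [ 404. -297.    7.]
drv [700. 368.  10.]
```

View pics/tc.png

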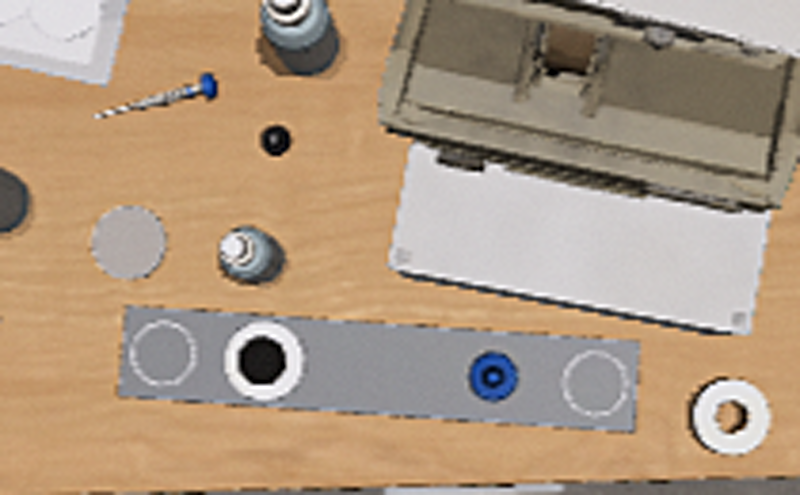

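View pics/sc.png

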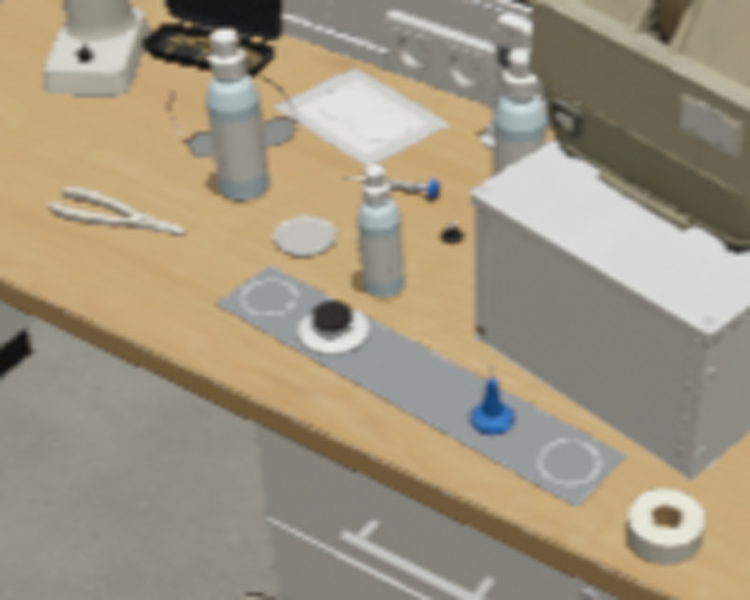

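The close crops confirm one small spray, its head at (237,248) in the top crop and (375,180) in the scene crop. The mat's left ring (163,353) is next to the rest (262,360). Next: the mat fit and the spray height.

```bash
cat >> h.py <<'E'
def tc(u,v): return ((u+.5)*210/800-.5+130,(v+.5)*130/495-.5+130)
def sc(u,v): return ((u+.5)*200/750-.5+110,(v+.5)*160/600-.5+100)
E
python3 - <<'E'
from h import *
from scipy.optimize import least_squares
# mat fit: corners (outer), rings, rest, dropper
obs=[((38,215),2,(126,306)),((38,-215),2,(639,341)),((-38,-215),2,(636,431)),((-38,215),2,(118,397)),((0,180),2,(163,353)),((0,-180),2,(596,383)),((0,95),27,(262,360)),((0,-95),8,(493,377))]
def f(p):
    r=[]
    for (x,y),z,uv in obs:
        c,s=np.cos(p[2]),np.sin(p[2])
        r+=list(ray("top",tc(*uv),z)[:2]-[p[0]+c*x-s*y,p[1]+s*x+c*y])
    return r
q=least_squares(f,[467,190,0.]);p=q.x;print("mat",p,np.round(q.fun,1))
c,s=np.cos(p[2]),np.sin(p[2])
for n,y in[("rest",95),("ring",180)]:print(n,p[0]-s*y,p[1]+c*y)
for n,uv,z in[("lens",(129,243),6),("block",(276,140),14),("roll",(731,416),25)]:print(n,ray("top",tc(*uv),z))
# scene cross checks
for n,uv,z in[("lens",(305,235),6),("block",(452,231),14),("roll",(666,515),25),("rest",(333,315),27)]:print("sc",n,ray("scene",sc(*uv),z))
# spray: head top in both views; unknown x,y,h
g=lambda X:np.r_[proj("top",X)-tc(235,247),proj("scene",X)-sc(374,172)]
r=least_squares(g,[560,285,140]);print("spray head",r.x,r.fun)
print("spray base sc",ray("scene",sc(383,283),0), "edger",[ray("top",(360*.64,255*.64),z).round() for z in(150,250,350)],ray("top",(390*.64,128*.64),400))
hs=lambda X:np.r_[proj("top",X)-((177+.5)*.64-.5,(274+.5)*.64-.5),proj("scene",X)-sc(224,35)]
print("big1",least_squares(hs,[600,490,200]).x, ray("scene",sc(245,190),0))
E
```

```text
mat [ 4.67958380e+02  1.92101969e+02 -9.11187089e-02] [-0.5 -0.3 -0.7  1.2  0.7 -0.9 -0.2 -0.1  0.7  0.5  0.1 -0.3  0.5 -0.6
 -0.6  0.4]
rest 476.6026837606243 286.7078676663929
ring 484.33706104239695 371.35525042606946
lens [577.23919625 398.82481856   6.        ]
block [659.81885004 273.97721517  14.        ]
roll [422.56384542 -95.04093008  25.        ]
sc lens [581.26089386 395.56677162   6.        ]
sc block [658.71084697 267.60113731  14.        ]
sc roll [425.58143621 -98.12488897  25.        ]
sc rest [478.51750529 281.33761347  27.        ]
spray head [562.32299902 289.37728044 137.35451216] [ 0.29726495 -0.21209465 -0.44246699 -0.01604129]
spray base sc [567.35420461 288.99071014   0.        ] edger [array([648., 176., 150.]), array([633., 170., 250.]), array([618., 164., 350.])] [798.23751752 112.90735608 400.        ]
big1 [615.76028855 499.42787211 187.23469005] [ 6.14378462e+02  5.01320683e+02 -1.13686838e-13]
```

```bash
cat > go.py <<'E'
import sys,numpy as np
from bench import arm
from scipy.spatial.transform import Rotation as R
# usage: go.py yaw|- x,y,z ...   yaw: world angle (deg) of tool x, tool down; '-' keeps
s=arm.read_state();Q=R.from_quat(s['ee_rot']);p=np.array(s['position']);x=Q.as_matrix()[:,0]
print("t",round(s['clock'],2),"p",p.round(1),"yaw",np.degrees(np.arctan2(x[1],x[0])).round(1),"tilt",np.degrees(np.arccos(-Q.as_matrix()[2,2])).round(2),"w",round(s['gripper_width'],1),"gf",round(s['grasp_force'],1),"F",np.round(s['contact_force'],1),"j",np.round(s['joints'],2))
if len(sys.argv)>1:
    a=sys.argv[1]
    if a!='-':
        y=np.radians(float(a));T=R.from_matrix(np.array([[np.cos(y),np.sin(y),0],[np.sin(y),-np.cos(y),0],[0,0,-1]]))
        print("dr",(np.degrees((Q.inv()*T).as_rotvec())/8).round(3))
    for w in sys.argv[2:]: print(w,"slide",Q.inv().apply(np.array(eval(w))-p).round(1))
E
python3 go.py -12 577,399,120 577,399,25
```

```text
t 0.1 p [139.8 608.6 230.3] yaw -12.9 tilt 0.11 w 85.1 gf 0.0 F [-0.2 -1.2  0.3] j [ 1.6   0.39  0.01 -0.   -1.19 -0.26]
dr [ 0.014 -0.001 -0.118]
577,399,120 slide [473.  106.1 110.6]
577,399,25 slide [473.  105.9 205.6]
```

Request:
step_arm(motion=[{"slide": [473,106,110],"dr": [0,0,0],"jaw": 75},{"slide": [473,106,110],"dr": [0,0,0],"jaw": 75},{"slide": [473,106,110],"dr": [0,0,0],"jaw": 75},{"slide": [473,106,110],"dr": [0,0,0],"jaw": 75},{"slide": [473,106,110],"dr": [0,0,0],"jaw": 75},{"slide": [473,106,110],"dr": [0,0,0],"jaw": 75},{"slide": [473,106,110],"dr": [0,0,0],"jaw": 75},{"slide": [473,106,110],"dr": [0,0,0],"jaw": 75}])

```text
clock: 1.1
position: [578.7, 398.6, 120.2]
ee_rot: [0.994, -0.113, -0.0, 0.0]
contact_force: [1.3, 1.1, -0.3]
gripper_width: 75.1
grasp_force: 0.0
```

```bash
python3 go.py -12.9 577,399,120 577,399,20
```

```text
t 1.1 p [578.7 398.6 120.2] yaw -12.9 tilt 0.06 w 75.1 gf 0.0 F [ 1.3  1.1 -0.3] j [ 0.83  0.6   0.08 -0.   -1.05  0.51]
dr [ 0.006  0.005 -0.006]
577,399,120 slide [-1.7  0.   0.2]
577,399,20 slide [-1.600e+00 -1.000e-01  1.002e+02]
```

Request:
step_arm(motion=[{"slide": [-1,0,40],"dr": [0,0,0],"jaw": 70},{"slide": [-1,0,80],"dr": [0,0,0],"jaw": 70},{"slide": [-1,0,105],"dr": [0,0,0],"jaw": 70},{"slide": [-1,0,110],"dr": [0,0,0],"jaw": 70},{"slide": [-1,0,112],"dr": [0,0,0],"jaw": 70},{"slide": [-1,0,114],"dr": [0,0,0],"jaw": 70},{"slide": [-1,0,116],"dr": [0,0,0],"jaw": 70},{"slide": [-1,0,116],"dr": [0,0,0],"jaw": 70}])

```text
clock: 2.1
position: [576.2, 400.3, 5.8]
ee_rot: [0.994, -0.113, 0.0, -0.0]
contact_force: [-0.4, 0.1, -0.7]
gripper_width: 69.5
grasp_force: 0.0
```

```bash
python3 go.py - 577,399,1; python3 -c "
from h import *
im=optics.get_image('scene');cv2.imwrite('pics/a.png',cv2.resize(im[100:240,130:310],(770,600),interpolation=cv2.INTER_CUBIC))"
```

```text
t 2.1 p [576.2 400.3   5.8] yaw -12.9 tilt 0.04 w 69.5 gf 0.0 F [-0.4  0.1 -0.7] j [ 0.84  0.72 -0.02 -0.   -0.83  0.51]
577,399,1 slide [1.  1.1 4.8]
```

View pics/a.png

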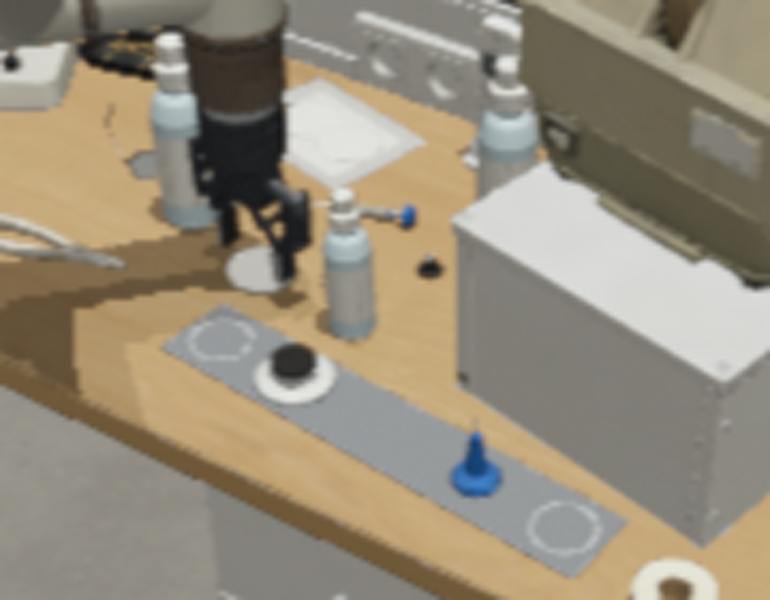

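The fingers straddle the lens at (257,268), with the tips still above the table. I'll lower in small steps until they touch.

Request:
step_arm(motion=[{"slide": [1,1,2],"dr": [0,0,0],"jaw": 70},{"slide": [1,1,4],"dr": [0,0,0],"jaw": 70},{"slide": [1,1,5],"dr": [0,0,0],"jaw": 70},{"slide": [1,1,6],"dr": [0,0,0],"jaw": 70},{"slide": [1,1,7],"dr": [0,0,0],"jaw": 70},{"slide": [1,1,8],"dr": [0,0,0],"jaw": 70},{"slide": [1,1,8],"dr": [0,0,0],"jaw": 70},{"slide": [1,1,8],"dr": [0,0,0],"jaw": 70}])

```text
clock: 3.15
position: [577.0, 399.0, -2.6]
ee_rot: [0.994, -0.113, 0.0, -0.0]
contact_force: [-0.1, 0.4, -0.4]
gripper_width: 70.0
grasp_force: 0.0
```

Request:
step_arm(motion=[{"slide": [0,0,1],"dr": [0,0,0],"jaw": 68},{"slide": [0,0,1],"dr": [0,0,0],"jaw": 68},{"slide": [0,0,2],"dr": [0,0,0],"jaw": 68},{"slide": [0,0,2],"dr": [0,0,0],"jaw": 68},{"slide": [0,0,3],"dr": [0,0,0],"jaw": 68},{"slide": [0,0,3],"dr": [0,0,0],"jaw": 68},{"slide": [0,0,3],"dr": [0,0,0],"jaw": 68},{"slide": [0,0,3],"dr": [0,0,0],"jaw": 68}])

```text
clock: 4.15
position: [577.0, 399.0, -5.6]
ee_rot: [0.994, -0.113, 0.0, -0.0]
contact_force: [0.9, -0.0, -0.4]
gripper_width: 68.2
grasp_force: 0.0
```

Request:
step_arm(motion=[{"slide": [0,0,0],"dr": [0,0,0],"jaw": 65},{"slide": [0,0,0],"dr": [0,0,0],"jaw": 63},{"slide": [0,0,0],"dr": [0,0,0],"jaw": 60},{"slide": [0,0,0],"dr": [0,0,0],"jaw": 57},{"slide": [0,0,0],"dr": [0,0,0],"jaw": 55},{"slide": [0,0,0],"dr": [0,0,0],"jaw": 55},{"slide": [0,0,0],"dr": [0,0,0],"jaw": 55},{"slide": [0,0,0],"dr": [0,0,0],"jaw": 55}])

```text
clock: 5.15
position: [577.5, 399.2, -4.3]
ee_rot: [0.994, -0.112, 0.001, -0.0]
contact_force: [-0.3, -0.0, 5.6]
gripper_width: 57.7
grasp_force: 64.1
```

Request:
step_arm(motion=[{"slide": [0,0,-3],"dr": [0,0,0],"jaw": 55},{"slide": [0,0,-15],"dr": [0,0,0],"jaw": 55},{"slide": [0,0,-40],"dr": [0,0,0],"jaw": 55},{"slide": [0,0,-70],"dr": [0,0,0],"jaw": 55},{"slide": [0,0,-90],"dr": [0,0,0],"jaw": 55},{"slide": [0,0,-90],"dr": [0,0,0],"jaw": 55},{"slide": [0,0,-90],"dr": [0,0,0],"jaw": 55},{"slide": [0,0,-90],"dr": [0,0,0],"jaw": 55}])

```text
clock: 6.15
position: [576.3, 398.4, 82.8]
ee_rot: [0.994, -0.113, -0.001, 0.001]
contact_force: [-0.3, -1.2, -0.1]
gripper_width: 57.9
grasp_force: 64.0
```

```bash
python3 go.py -12.9 476.6,286.7,100 476.6,286.7,45; python3 -c "
from h import *
im=optics.get_image('scene');cv2.imwrite('pics/b.png',cv2.resize(im[110:200,130:230],(660,594),interpolation=cv2.INTER_CUBIC))"
```

```text
t 6.15 p [576.3 398.4  82.8] yaw -12.9 tilt 0.15 w 57.9 gf 64.0 F [-0.3 -1.2 -0.1] j [ 0.83  0.63  0.04 -0.   -0.98  0.51]
dr [ 0.015  0.011 -0.006]
476.6,286.7,100 slide [-72.2 131.2 -16.8]
476.6,286.7,45 slide [-72.1 131.1  38.2]
```

View pics/b.png

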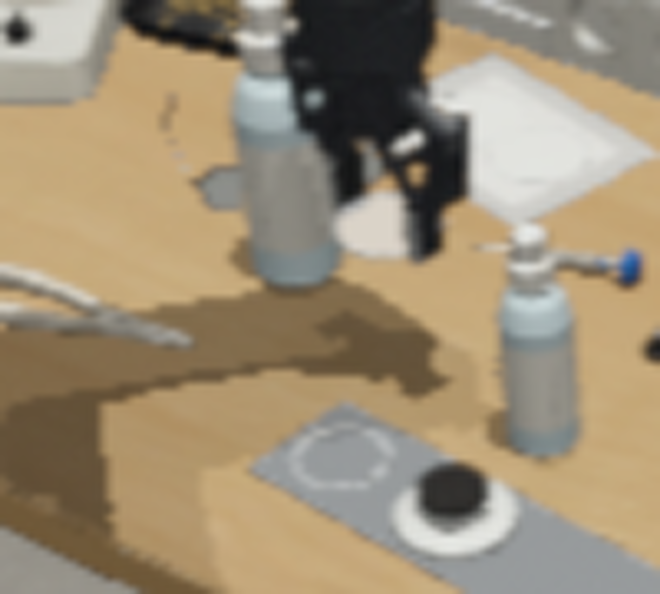

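The lens is held level at (375,225) in the crop, and the path to the rest is clear if I go in x first.

Request:
step_arm(motion=[{"slide": [-49,11,-17],"dr": [0,0,0],"jaw": 55},{"slide": [-98,22,-17],"dr": [0,0,0],"jaw": 55},{"slide": [-85,76,-17],"dr": [0,0,0],"jaw": 55},{"slide": [-72.2,131,-17],"dr": [0,0,0],"jaw": 55},{"slide": [-72.2,131,-17],"dr": [0,0,0],"jaw": 55},{"slide": [-72.2,131,10],"dr": [0,0,0],"jaw": 55},{"slide": [-72.2,131,38],"dr": [0,0,0],"jaw": 55},{"slide": [-72.2,131,38],"dr": [0,0,0],"jaw": 55}])

```text
clock: 7.2
position: [476.1, 286.7, 44.1]
ee_rot: [0.994, -0.113, -0.002, 0.002]
contact_force: [-0.4, 0.0, -0.0]
gripper_width: 57.7
grasp_force: 64.1
```

```bash
python3 go.py -12.9 476.6,286.7,24; python3 -c "
from h import *
im=optics.get_image('top');cv2.imwrite('pics/c.png',cv2.resize(im[180:260,150:250],(750,600),interpolation=cv2.INTER_CUBIC))"
```

```text
t 7.2 p [476.1 286.7  44.1] yaw -12.9 tilt 0.31 w 57.7 gf 64.1 F [-0.4  0.  -0. ] j [ 0.83  0.48 -0.39 -0.   -0.71  0.51]
dr [ 0.033  0.02  -0.004]
476.6,286.7,24 slide [ 0.5 -0.2 20.1]
```

View pics/c.png

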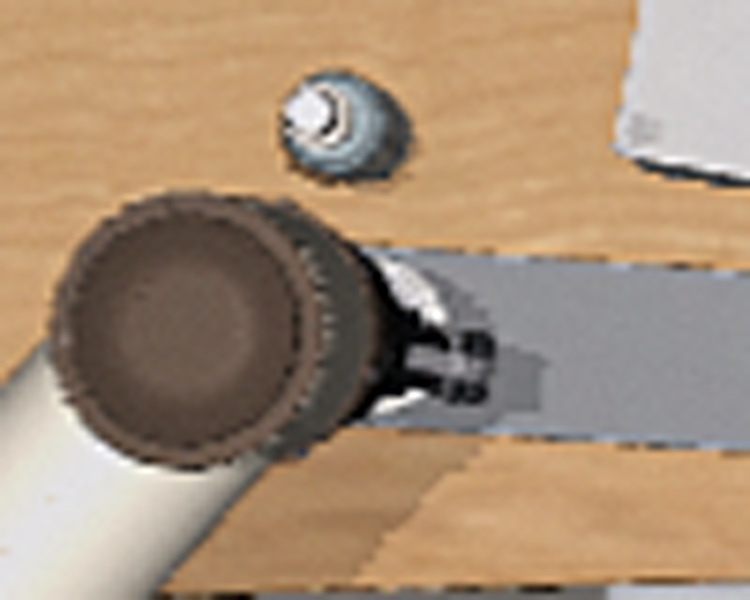

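The gripper is over the rest, and its finger at (450,365) clears the spray. Lowering.

Request:
step_arm(motion=[{"slide": [0.5,0,12],"dr": [0,0,0],"jaw": 55},{"slide": [0.5,0,17],"dr": [0,0,0],"jaw": 55},{"slide": [0.5,0,19],"dr": [0,0,0],"jaw": 55},{"slide": [0.5,0,20],"dr": [0,0,0],"jaw": 55},{"slide": [0.5,0,20],"dr": [0,0,0],"jaw": 55},{"slide": [0.5,0,21],"dr": [0,0,0],"jaw": 55},{"slide": [0.5,0,21],"dr": [0,0,0],"jaw": 55},{"slide": [0.5,0,21],"dr": [0,0,0],"jaw": 55}])

```text
clock: 8.25
position: [477.7, 287.3, 25.4]
ee_rot: [0.994, -0.113, 0.0, -0.0]
contact_force: [0.3, 0.5, -0.1]
gripper_width: 58.2
grasp_force: 64.1
```

Request:
step_arm(motion=[{"slide": [0,0,0],"dr": [0,0,0],"jaw": 55},{"slide": [0,0,0.5],"dr": [0,0,0],"jaw": 55},{"slide": [0,0,0.5],"dr": [0,0,0],"jaw": 55},{"slide": [0,0,1],"dr": [0,0,0],"jaw": 55},{"slide": [0,0,1],"dr": [0,0,0],"jaw": 55},{"slide": [0,0,1],"dr": [0,0,0],"jaw": 55},{"slide": [0,0,1],"dr": [0,0,0],"jaw": 55},{"slide": [0,0,1],"dr": [0,0,0],"jaw": 55}])

```text
clock: 9.25
position: [477.7, 287.3, 24.3]
ee_rot: [0.994, -0.113, 0.0, -0.0]
contact_force: [0.1, 0.4, -1.0]
gripper_width: 57.7
grasp_force: 64.1
```

Request:
step_arm(motion=[{"slide": [-0.5,0,0.5],"dr": [0,0,0],"jaw": 55},{"slide": [-1,0,0.5],"dr": [0,0,0],"jaw": 55},{"slide": [-1,0,1],"dr": [0,0,0],"jaw": 55},{"slide": [-1,0,1],"dr": [0,0,0],"jaw": 55},{"slide": [-1,0,1.5],"dr": [0,0,0],"jaw": 55},{"slide": [-1,0,1.5],"dr": [0,0,0],"jaw": 55},{"slide": [-1,0,2],"dr": [0,0,0],"jaw": 55},{"slide": [-1,0,2],"dr": [0,0,0],"jaw": 55}])

```text
clock: 10.25
position: [476.8, 287.6, 22.6]
ee_rot: [0.994, -0.113, 0.0, -0.0]
contact_force: [-1.3, -0.4, 2.2]
gripper_width: 57.8
grasp_force: 64.3
```

Request:
step_arm(motion=[{"slide": [0,0,0],"dr": [0,0,0],"jaw": 59},{"slide": [0,0,0],"dr": [0,0,0],"jaw": 62},{"slide": [0,0,0],"dr": [0,0,0],"jaw": 65},{"slide": [0,0,0],"dr": [0,0,0],"jaw": 68},{"slide": [0,0,0],"dr": [0,0,0],"jaw": 72},{"slide": [0,0,0],"dr": [0,0,0],"jaw": 75},{"slide": [0,0,0],"dr": [0,0,0],"jaw": 75},{"slide": [0,0,0],"dr": [0,0,0],"jaw": 75}])

```text
clock: 11.25
position: [476.8, 287.5, 22.3]
ee_rot: [0.994, -0.113, 0.0, 0.0]
contact_force: [0.4, 0.8, 0.9]
gripper_width: 74.7
grasp_force: 0.0
```

Request:
step_arm(motion=[{"slide": [0,0,-10],"dr": [0,0,0],"jaw": 75},{"slide": [0,0,-40],"dr": [0,0,0],"jaw": 75},{"slide": [0,0,-100],"dr": [0,0,0],"jaw": 75},{"slide": [0,0,-150],"dr": [0,0,0],"jaw": 75},{"slide": [-40,-80,-170],"dr": [0,0,0],"jaw": 60},{"slide": [-60,-120,-170],"dr": [0,0,0],"jaw": 60},{"slide": [-60,-120,-170],"dr": [0,0,0],"jaw": 60},{"slide": [-60,-120,-170],"dr": [0,0,0],"jaw": 60}])

```text
clock: 12.25
position: [444.6, 418.1, 192.3]
ee_rot: [0.994, -0.112, -0.0, 0.0]
contact_force: [-0.3, -0.2, -0.5]
gripper_width: 59.9
grasp_force: 0.0
```

```bash
python3 go.py -12.9 660,274,180; python3 -c "
from h import *
im=optics.get_image('top');cv2.imwrite('top_raw2.png',im);cv2.imwrite('pics/d.png',cv2.resize(im[150:240,150:250],(660,594),interpolation=cv2.INTER_CUBIC))"
```

```text
t 12.25 p [444.6 418.1 192.3] yaw -12.9 tilt 0.03 w 59.9 gf 0.0 F [-0.3 -0.2 -0.5] j [ 1.02  0.39 -0.09 -0.   -1.1   0.33]
dr [0.004 0.002 0.004]
660,274,180 slide [242.   92.5  12.3]
```

View pics/d.png

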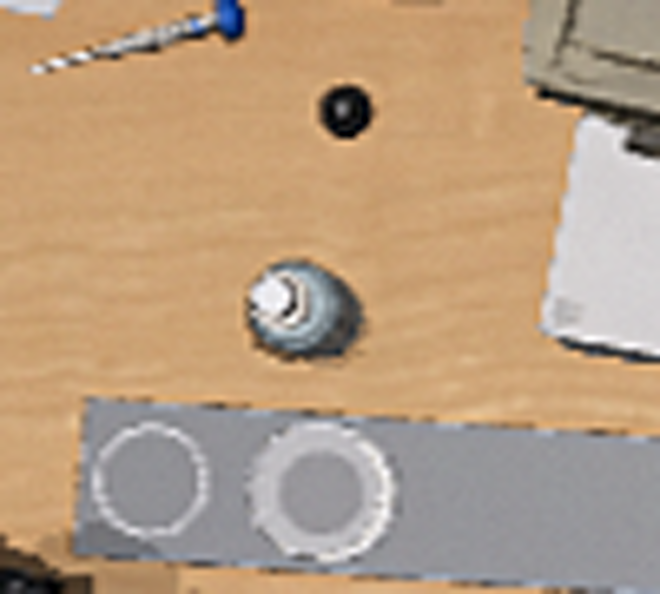

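The lens lies on the rest, with the seat seen through it at (320,492). The ring is at (150,480), the block at (345,110) and the spray at (272,295), and all three are untouched. Now the block.

Request:
step_arm(motion=[{"slide": [242,92.5,12],"dr": [0,0,0],"jaw": 42},{"slide": [242,92.5,12],"dr": [0,0,0],"jaw": 42},{"slide": [242,92.5,12],"dr": [0,0,0],"jaw": 42},{"slide": [242,92.5,12],"dr": [0,0,0],"jaw": 42},{"slide": [242,92.5,12],"dr": [0,0,0],"jaw": 42},{"slide": [242,92.5,12],"dr": [0,0,0],"jaw": 42},{"slide": [242,92.5,60],"dr": [0,0,0],"jaw": 42},{"slide": [242,92.5,100],"dr": [0,0,0],"jaw": 42}])

```text
clock: 13.3
position: [658.7, 274.3, 92.0]
ee_rot: [0.994, -0.112, -0.0, -0.0]
contact_force: [-0.1, 0.3, 0.1]
gripper_width: 42.3
grasp_force: 0.0
```

```bash
python3 go.py -12.9 660,274,30 660,274,2; python3 -c "
from h import *
im=optics.get_image('scene');cv2.imwrite('pics/e.png',cv2.resize(im[60:240,130:330],(660,594),interpolation=cv2.INTER_CUBIC))"
```

```text
t 13.3 p [658.7 274.3  92. ] yaw -12.9 tilt 0.04 w 42.3 gf 0.0 F [-0.1  0.3  0.1] j [ 0.62  0.64  0.08 -0.   -1.01  0.73]
dr [-0.005  0.001  0.004]
660,274,30 slide [ 1.3  0.1 62. ]
660,274,2 slide [ 1.3  0.1 90. ]
```

View pics/e.png

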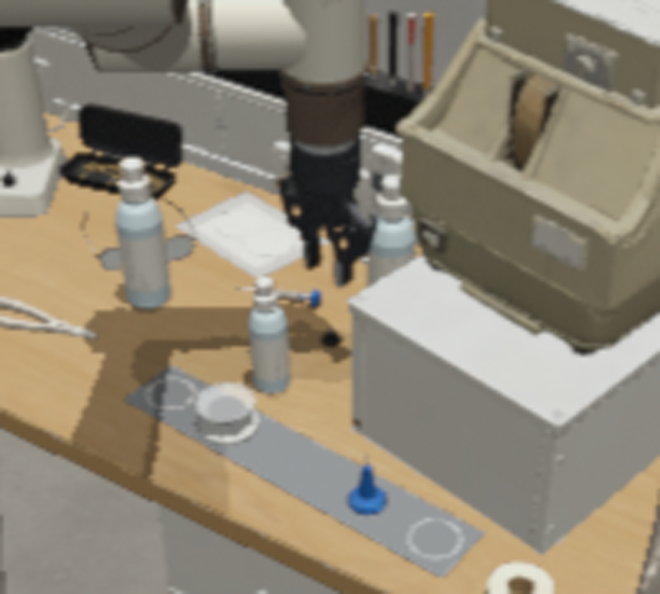

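The lens lies flat on the rest at (227,402). The gripper is above the block at (330,340) and clear of the edger.

Request:
step_arm(motion=[{"slide": [1.3,0,40],"dr": [0,0,0],"jaw": 42},{"slide": [1.3,0,62],"dr": [0,0,0],"jaw": 42},{"slide": [1.3,0,75],"dr": [0,0,0],"jaw": 42},{"slide": [1.3,0,83],"dr": [0,0,0],"jaw": 42},{"slide": [1.3,0,88],"dr": [0,0,0],"jaw": 42},{"slide": [1.3,0,90],"dr": [0,0,0],"jaw": 42},{"slide": [1.3,0,90],"dr": [0,0,0],"jaw": 42},{"slide": [1.3,0,90],"dr": [0,0,0],"jaw": 42}])

```text
clock: 14.35
position: [661.8, 273.4, 2.8]
ee_rot: [0.994, -0.113, 0.0, -0.0]
contact_force: [0.2, 0.5, 0.7]
gripper_width: 42.0
grasp_force: 0.0
```

Request:
step_arm(motion=[{"slide": [-1.5,0,0.8],"dr": [0,0,0],"jaw": 42},{"slide": [-1.5,0,0.8],"dr": [0,0,0],"jaw": 36},{"slide": [-1.5,0,0.8],"dr": [0,0,0],"jaw": 31},{"slide": [-1.5,0,0.8],"dr": [0,0,0],"jaw": 27},{"slide": [-1.5,0,0.8],"dr": [0,0,0],"jaw": 22},{"slide": [-1.5,0,0.8],"dr": [0,0,0],"jaw": 20},{"slide": [-1.5,0,0.8],"dr": [0,0,0],"jaw": 20},{"slide": [-1.5,0,0.8],"dr": [0,0,0],"jaw": 20}])

```text
clock: 15.35
position: [660.2, 273.7, 1.8]
ee_rot: [0.994, -0.113, 0.0, -0.0]
contact_force: [-0.2, -0.4, 2.8]
gripper_width: 21.0
grasp_force: 39.0
```

Request:
step_arm(motion=[{"slide": [0,0,0],"dr": [0,0,0],"jaw": 12},{"slide": [0,0,0],"dr": [0,0,0],"jaw": 12},{"slide": [0,0,-3],"dr": [0,0,0],"jaw": 12},{"slide": [0,0,-20],"dr": [0,0,0],"jaw": 12},{"slide": [0,0,-60],"dr": [0,0,0],"jaw": 12},{"slide": [0,0,-110],"dr": [0,0,0],"jaw": 12},{"slide": [0,0,-170],"dr": [0,0,0],"jaw": 12},{"slide": [0,0,-190],"dr": [0,0,0],"jaw": 12}])

```text
clock: 16.35
position: [662.0, 274.5, 198.4]
ee_rot: [0.994, -0.112, 0.004, -0.003]
contact_force: [0.1, -0.8, 0.2]
gripper_width: 19.6
grasp_force: 58.8
```

```bash
python3 go.py -12.9 476.8,287.5,180 476.8,287.5,60; python3 -c "
from h import *
im=optics.get_image('scene');cv2.imwrite('pics/f.png',cv2.resize(im[90:190,190:270],(480,600),interpolation=cv2.INTER_CUBIC))"
```

```text
t 16.35 p [662.  274.5 198.4] yaw -12.9 tilt 0.57 w 19.6 gf 58.8 F [ 0.1 -0.8  0.2] j [ 0.62  0.56  0.21  0.   -1.21  0.73]
dr [-0.046 -0.055 -0.001]
476.8,287.5,180 slide [-183.6   28.8   16.8]
476.8,287.5,60 slide [-184.5   29.5  136.8]
```

View pics/f.png

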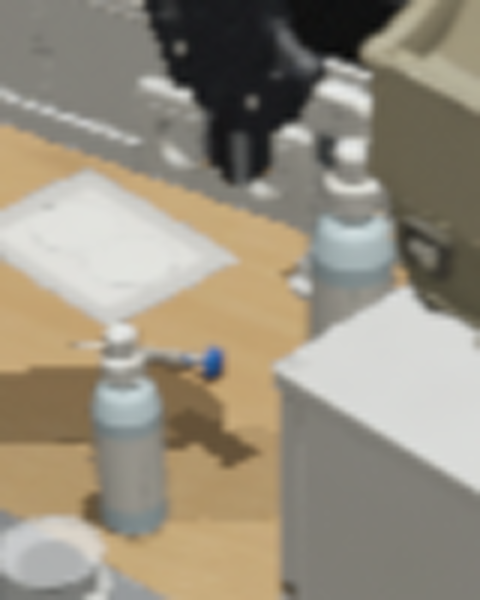

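The block has left the table and is held between the fingertips near (240,150). Carrying it high over the spray to the lens.

Request:
step_arm(motion=[{"slide": [-60,9,0],"dr": [0,0,0],"jaw": 12},{"slide": [-120,18,0],"dr": [0,0,0],"jaw": 12},{"slide": [-182,27.4,0],"dr": [0,0,0],"jaw": 12},{"slide": [-182,27.4,0],"dr": [0,0,0],"jaw": 12},{"slide": [-182,27.4,60],"dr": [0,0,0],"jaw": 12},{"slide": [-182,27.4,110],"dr": [0,0,0],"jaw": 12},{"slide": [-182,27.4,132],"dr": [0,0,0],"jaw": 12},{"slide": [-182,27.4,132],"dr": [0,0,0],"jaw": 12}])

```text
clock: 17.4
position: [476.2, 286.7, 57.5]
ee_rot: [0.994, -0.113, -0.001, 0.002]
contact_force: [-0.2, 0.8, 0.9]
gripper_width: 19.1
grasp_force: 58.8
```

```bash
python3 go.py -12.9 476.8,287.5,40; python3 -c "
from h import *
im=optics.get_image('scene');cv2.imwrite('pics/g.png',cv2.resize(im[130:210,160:240],(600,600),interpolation=cv2.INTER_CUBIC))"
```

```text
t 17.4 p [476.2 286.7  57.5] yaw -13.0 tilt 0.26 w 19.1 gf 58.8 F [-0.2  0.8  0.9] j [ 0.83  0.46 -0.37 -0.   -0.74  0.51]
dr [ 0.029  0.016 -0.009]
476.8,287.5,40 slide [ 0.4 -1.  17.5]
```

View pics/g.png

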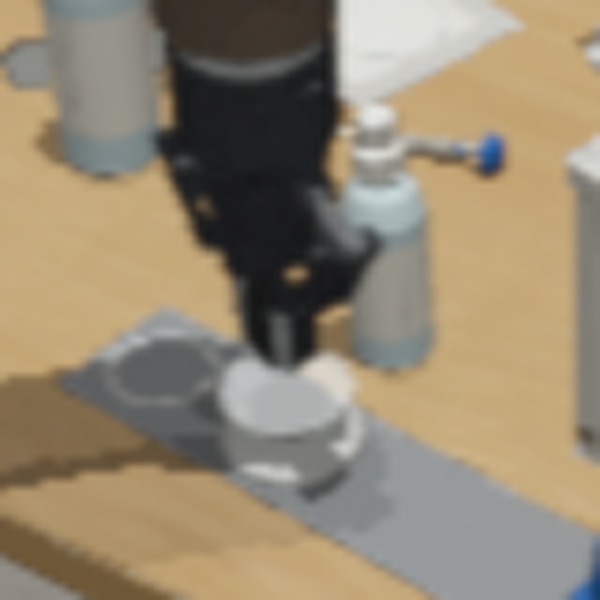

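The gripper is centred above the lens at (287,400). Lowering gently.

Request:
step_arm(motion=[{"slide": [0.4,-0.7,10],"dr": [0,0,0],"jaw": 12},{"slide": [0.4,-0.7,16],"dr": [0,0,0],"jaw": 12},{"slide": [0.4,-0.7,18],"dr": [0,0,0],"jaw": 12},{"slide": [0.4,-0.7,19],"dr": [0,0,0],"jaw": 12},{"slide": [0.4,-0.7,20],"dr": [0,0,0],"jaw": 12},{"slide": [0.4,-0.7,20],"dr": [0,0,0],"jaw": 12},{"slide": [0.4,-0.7,20],"dr": [0,0,0],"jaw": 12},{"slide": [0.4,-0.7,20],"dr": [0,0,0],"jaw": 12}])

```text
clock: 18.45
position: [477.2, 288.3, 39.6]
ee_rot: [0.994, -0.113, 0.0, -0.0]
contact_force: [-0.4, 0.6, 0.6]
gripper_width: 19.3
grasp_force: 58.8
```

Request:
step_arm(motion=[{"slide": [0,0,0.5],"dr": [0,0,0],"jaw": 12},{"slide": [0,0,1],"dr": [0,0,0],"jaw": 12},{"slide": [0,0,1.5],"dr": [0,0,0],"jaw": 12},{"slide": [0,0,2],"dr": [0,0,0],"jaw": 12},{"slide": [0,0,2.5],"dr": [0,0,0],"jaw": 12},{"slide": [0,0,2.5],"dr": [0,0,0],"jaw": 12},{"slide": [0,0,2.5],"dr": [0,0,0],"jaw": 12},{"slide": [0,0,2.5],"dr": [0,0,0],"jaw": 12}])

```text
clock: 19.45
position: [477.1, 288.3, 37.0]
ee_rot: [0.994, -0.113, 0.0, -0.0]
contact_force: [0.0, -0.2, -0.0]
gripper_width: 19.5
grasp_force: 58.8
```

Request:
step_arm(motion=[{"slide": [0,0.5,0.5],"dr": [0,0,0],"jaw": 12},{"slide": [0,0.5,1],"dr": [0,0,0],"jaw": 12},{"slide": [0,0.5,1],"dr": [0,0,0],"jaw": 12},{"slide": [0,0.5,1.5],"dr": [0,0,0],"jaw": 12},{"slide": [0,0.5,1.5],"dr": [0,0,0],"jaw": 12},{"slide": [0,0.5,1.5],"dr": [0,0,0],"jaw": 12},{"slide": [0,0.5,1.5],"dr": [0,0,0],"jaw": 12},{"slide": [0,0.5,1.5],"dr": [0,0,0],"jaw": 12}])

```text
clock: 20.45
position: [477.0, 287.8, 35.5]
ee_rot: [0.994, -0.113, -0.0, -0.0]
contact_force: [1.0, 0.1, -0.5]
gripper_width: 19.5
grasp_force: 58.8
```

Request:
step_arm(motion=[{"slide": [0,0,0.5],"dr": [0,0,0],"jaw": 12},{"slide": [0,0,0.5],"dr": [0,0,0],"jaw": 12},{"slide": [0,0,1],"dr": [0,0,0],"jaw": 12},{"slide": [0,0,1],"dr": [0,0,0],"jaw": 12},{"slide": [0,0,1.5],"dr": [0,0,0],"jaw": 12},{"slide": [0,0,1.5],"dr": [0,0,0],"jaw": 12},{"slide": [0,0,1.5],"dr": [0,0,0],"jaw": 12},{"slide": [0,0,1.5],"dr": [0,0,0],"jaw": 12}])

```text
clock: 21.45
position: [477.2, 287.9, 35.2]
ee_rot: [0.994, -0.112, 0.0, -0.0]
contact_force: [-1.9, -1.7, 8.0]
gripper_width: 19.2
grasp_force: 61.1
```

Contact at z 35 matches the expected stack height. Releasing.

Request:
step_arm(motion=[{"slide": [0,0,-0.8],"dr": [0,0,0],"jaw": 16},{"slide": [0,0,-0.8],"dr": [0,0,0],"jaw": 20},{"slide": [0,0,-0.8],"dr": [0,0,0],"jaw": 23},{"slide": [0,0,-0.8],"dr": [0,0,0],"jaw": 26},{"slide": [0,0,-0.8],"dr": [0,0,0],"jaw": 30},{"slide": [0,0,-0.8],"dr": [0,0,0],"jaw": 35},{"slide": [0,0,-0.8],"dr": [0,0,0],"jaw": 42},{"slide": [0,0,-0.8],"dr": [0,0,0],"jaw": 42}])

```text
clock: 22.45
position: [477.0, 287.8, 34.8]
ee_rot: [0.994, -0.113, -0.0, 0.0]
contact_force: [-0.9, 0.2, -0.2]
gripper_width: 41.6
grasp_force: 0.0
```

Request:
step_arm(motion=[{"slide": [0,0,-5],"dr": [0,0,0],"jaw": 44},{"slide": [0,0,-25],"dr": [0,0,0],"jaw": 44},{"slide": [0,0,-60],"dr": [0,0,0],"jaw": 44},{"slide": [0,0,-110],"dr": [0,0,0],"jaw": 44},{"slide": [0,0,-150],"dr": [0,0,0],"jaw": 60},{"slide": [-20,50,-150],"dr": [0,0,0],"jaw": 80},{"slide": [-50,110,-150],"dr": [0,0,0],"jaw": 80},{"slide": [-80,170,-150],"dr": [0,0,0],"jaw": 80}])

```text
clock: 23.45
position: [365.6, 145.7, 185.1]
ee_rot: [0.994, -0.113, 0.0, -0.0]
contact_force: [0.4, 0.3, -0.1]
gripper_width: 79.9
grasp_force: 0.0
```

```bash
python3 go.py 0 422.5,-95,120 422.5,-95,15; python3 -c "
from h import *
im=optics.get_image('top');cv2.imwrite('top_raw3.png',im)
a=cv2.resize(im[190:240,155:225],(560,400),interpolation=cv2.INTER_CUBIC)
im=optics.get_image('scene');b=cv2.resize(im[150:200,160:230],(560,400),interpolation=cv2.INTER_CUBIC)
cv2.imwrite('pics/i.png',cv2.resize(np.vstack([a,b]),(420,600)))
print([proj('top',(477,287,z))for z in(27,33,49)],[proj('scene',(477,287,z))for z in(27,33,49)])"
```

```text
t 23.45 p [365.6 145.7 185.1] yaw -12.9 tilt 0.03 w 79.9 gf 0.0 F [ 0.4  0.3 -0.1] j [ 0.8   0.03 -0.59  0.   -0.96  0.55]
dr [-0.003 -0.003 -1.616]
422.5,-95,120 slide [109.3 221.9  65. ]
422.5,-95,15 slide [109.2 221.9 170. ]
[array([198.12996208, 224.21708748]), array([197.86203231, 224.21103813]), array([197.13555451, 224.19463564])] [array([196.87456187, 183.30550798]), array([196.7504079 , 182.01429103]), array([196.41591301, 178.53550185])]
```

View pics/i.png

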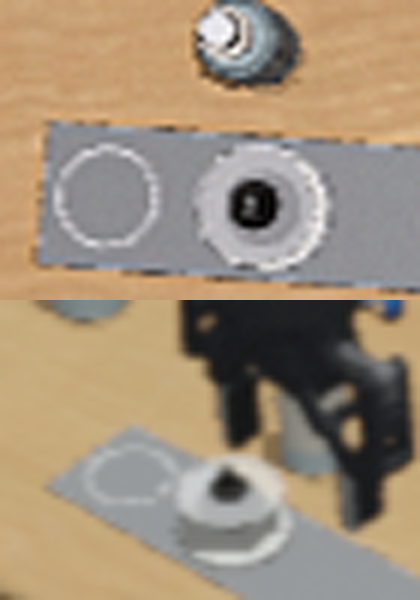

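The block stands upright at the middle of the lens, (253,205) in the top crop and (228,485) in the scene crop. Now the roll.

Request:
step_arm(motion=[{"slide": [27,55,0],"dr": [0,0,-0.3],"jaw": 85},{"slide": [54,110,0],"dr": [0,0,-0.6],"jaw": 85},{"slide": [82,165,20],"dr": [0,0,-0.97],"jaw": 85},{"slide": [109,222,65],"dr": [0,0,-0.97],"jaw": 85},{"slide": [109,222,65],"dr": [0,0,-0.97],"jaw": 85},{"slide": [109,222,90],"dr": [0,0,-0.97],"jaw": 85},{"slide": [109,222,120],"dr": [0,0,-0.97],"jaw": 85},{"slide": [109,222,140],"dr": [0,0,-0.97],"jaw": 85}])

```text
clock: 24.55
position: [423.9, -93.2, 44.3]
ee_rot: [0.999, -0.045, 0.0, -0.0]
contact_force: [-0.3, -0.4, 0.5]
gripper_width: 84.9
grasp_force: 0.0
```

```bash
python3 go.py -5.2 422.5,-95,2
```

```text
t 24.55 p [423.9 -93.2  44.3] yaw -5.1 tilt 0.03 w 84.9 gf 0.0 F [-0.3 -0.4  0.5] j [ 0.16  0.32 -0.68  0.   -0.57  1.32]
dr [-0.    -0.004  0.009]
422.5,-95,2 slide [-1.3  1.9 42.3]
```

Request:
step_arm(motion=[{"slide": [-1.3,1.5,20],"dr": [0,0,0],"jaw": 85},{"slide": [-1.3,1.5,34],"dr": [0,0,0],"jaw": 85},{"slide": [-1.3,1.5,40],"dr": [0,0,0],"jaw": 85},{"slide": [-1.3,1.5,42],"dr": [0,0,0],"jaw": 80},{"slide": [-1.3,1.5,42],"dr": [0,0,0],"jaw": 70},{"slide": [-1.3,1.5,42],"dr": [0,0,0],"jaw": 62},{"slide": [-1.3,1.5,42],"dr": [0,0,0],"jaw": 55},{"slide": [-1.3,1.5,42],"dr": [0,0,0],"jaw": 50}])

```text
clock: 25.55
position: [422.4, -95.0, 3.9]
ee_rot: [0.999, -0.045, 0.001, -0.0]
contact_force: [-1.4, 0.0, 7.0]
gripper_width: 59.2
grasp_force: 63.9
```

Request:
step_arm(motion=[{"slide": [0,0,0],"dr": [0,0,0],"jaw": 50},{"slide": [0,0,0],"dr": [0,0,0],"jaw": 50},{"slide": [0,0,-4],"dr": [0,0,0],"jaw": 50},{"slide": [0,0,-20],"dr": [0,0,0],"jaw": 50},{"slide": [0,0,-60],"dr": [0,0,0],"jaw": 50},{"slide": [0,0,-110],"dr": [0,0,0],"jaw": 50},{"slide": [0,0,-130],"dr": [0,0,0],"jaw": 50},{"slide": [0,0,-130],"dr": [0,0,0],"jaw": 50}])

```text
clock: 26.55
position: [422.8, -94.9, 134.4]
ee_rot: [0.999, -0.045, 0.002, -0.001]
contact_force: [0.2, 0.4, -0.7]
gripper_width: 58.8
grasp_force: 64.6
```

```bash
python3 go.py -5.2 468,192,130 468,192,20
```

```text
t 26.55 p [422.8 -94.9 134.4] yaw -5.2 tilt 0.26 w 58.8 gf 64.6 F [ 0.2  0.4 -0.7] j [ 0.16  0.16 -0.58 -0.   -0.82  1.32]
dr [-0.009 -0.032  0.002]
468,192,130 slide [  19.1 -289.8    4.9]
468,192,20 slide [  18.6 -289.7  114.9]
```

Request:
step_arm(motion=[{"slide": [4,-60,5],"dr": [0,0,0],"jaw": 50},{"slide": [8,-120,5],"dr": [0,0,0],"jaw": 50},{"slide": [12,-180,5],"dr": [0,0,0],"jaw": 50},{"slide": [16,-240,5],"dr": [0,0,0],"jaw": 50},{"slide": [18.8,-289.8,5],"dr": [0,0,0],"jaw": 50},{"slide": [18.8,-289.8,50],"dr": [0,0,0],"jaw": 50},{"slide": [18.8,-289.8,95],"dr": [0,0,0],"jaw": 50},{"slide": [18.8,-289.8,115],"dr": [0,0,0],"jaw": 50}])

```text
clock: 27.55
position: [464.2, 190.2, 13.8]
ee_rot: [0.999, -0.045, -0.003, 0.002]
contact_force: [0.4, 0.0, -0.1]
gripper_width: 58.8
grasp_force: 64.7
```

```bash
python3 go.py -5.2 468,192,6
```

```text
t 27.55 p [464.2 190.2  13.8] yaw -5.2 tilt 0.45 w 58.8 gf 64.7 F [ 0.4  0.  -0.1] j [ 0.71  0.46 -0.54 -0.   -0.58  0.77]
dr [ 0.038  0.042 -0.   ]
468,192,6 slide [ 3.7 -2.2  7.7]
```

Request:
step_arm(motion=[{"slide": [0,0,0],"dr": [0,0,0],"jaw": 50},{"slide": [0,0,0],"dr": [0,0,0],"jaw": 50},{"slide": [0,0,0],"dr": [0,0,0],"jaw": 50},{"slide": [0,0,4],"dr": [0,0,0],"jaw": 50},{"slide": [0,0,7],"dr": [0,0,0],"jaw": 50},{"slide": [0,0,9],"dr": [0,0,0],"jaw": 50},{"slide": [0,0,9],"dr": [0,0,0],"jaw": 50},{"slide": [0,0,9],"dr": [0,0,0],"jaw": 50}])

```text
clock: 28.55
position: [466.8, 191.9, 8.8]
ee_rot: [0.999, -0.045, 0.0, -0.0]
contact_force: [0.7, 0.4, -0.6]
gripper_width: 58.7
grasp_force: 64.7
```

```bash
python3 go.py -5.2 468,192,6
```

```text
t 28.55 p [466.8 191.9   8.8] yaw -5.2 tilt 0.0 w 58.7 gf 64.7 F [ 0.7  0.4 -0.6] j [ 0.71  0.47 -0.54  0.   -0.56  0.77]
dr [-0.    -0.     0.003]
468,192,6 slide [ 1.2 -0.2  2.8]
```

Request:
step_arm(motion=[{"slide": [1.2,0,1],"dr": [0,0,0],"jaw": 50},{"slide": [1.2,0,2],"dr": [0,0,0],"jaw": 50},{"slide": [1.2,0,3],"dr": [0,0,0],"jaw": 50},{"slide": [1.2,0,3.5],"dr": [0,0,0],"jaw": 50},{"slide": [1.2,0,4],"dr": [0,0,0],"jaw": 50},{"slide": [1.2,0,4.5],"dr": [0,0,0],"jaw": 50},{"slide": [1.2,0,4.5],"dr": [0,0,0],"jaw": 50},{"slide": [1.2,0,4.5],"dr": [0,0,0],"jaw": 50}])

```text
clock: 29.55
position: [468.0, 191.7, 5.9]
ee_rot: [0.999, -0.045, 0.0, -0.0]
contact_force: [-4.0, -0.6, 11.5]
gripper_width: 58.8
grasp_force: 66.1
```

Contact; release and rise.

Request:
step_arm(motion=[{"slide": [0,0,-1],"dr": [0,0,0],"jaw": 55},{"slide": [0,0,-1],"dr": [0,0,0],"jaw": 60},{"slide": [0,0,-1],"dr": [0,0,0],"jaw": 64},{"slide": [0,0,-1],"dr": [0,0,0],"jaw": 68},{"slide": [0,0,-1],"dr": [0,0,0],"jaw": 72},{"slide": [0,0,-1],"dr": [0,0,0],"jaw": 74},{"slide": [0,0,-1],"dr": [0,0,0],"jaw": 74},{"slide": [0,0,-6],"dr": [0,0,0],"jaw": 74}])

```text
clock: 30.55
position: [467.7, 191.5, 10.2]
ee_rot: [0.999, -0.045, -0.0, 0.0]
contact_force: [-0.5, 0.0, 0.5]
gripper_width: 73.8
grasp_force: 0.0
```

Request:
step_arm(motion=[{"slide": [0,0,-30],"dr": [0,0,0],"jaw": 74},{"slide": [0,0,-80],"dr": [0,0,0],"jaw": 74},{"slide": [0,0,-130],"dr": [0,0,0],"jaw": 74},{"slide": [0,0,-180],"dr": [0,0,0],"jaw": 74},{"slide": [-40,40,-200],"dr": [0,0,0],"jaw": 74},{"slide": [-80,90,-200],"dr": [0,0,0],"jaw": 74},{"slide": [-80,90,-200],"dr": [0,0,0],"jaw": 74},{"slide": [-80,90,-200],"dr": [0,0,0],"jaw": 74}])

```text
clock: 31.55
position: [380.5, 109.5, 211.1]
ee_rot: [0.999, -0.045, 0.001, -0.001]
contact_force: [0.5, 0.1, 0.4]
gripper_width: 73.9
grasp_force: 0.0
```

```bash
python3 go.py -5.2 562,289,215 562,289,150; python3 -c "
from h import *
im=optics.get_image('top');cv2.imwrite('top_raw4.png',im);cv2.imwrite('pics/j.png',cv2.resize(im[170:250,150:300],(800,427),interpolation=cv2.INTER_CUBIC))"
```

```text
t 31.55 p [380.5 109.5 211.1] yaw -5.2 tilt 0.13 w 73.9 gf 0.0 F [0.5 0.1 0.4] j [ 0.7  -0.   -0.54  0.   -1.03  0.78]
dr [-0.01  -0.012  0.003]
562,289,215 slide [ 164.6 -195.2   -3.4]
562,289,150 slide [ 164.5 -195.1   61.6]
```

View pics/j.png

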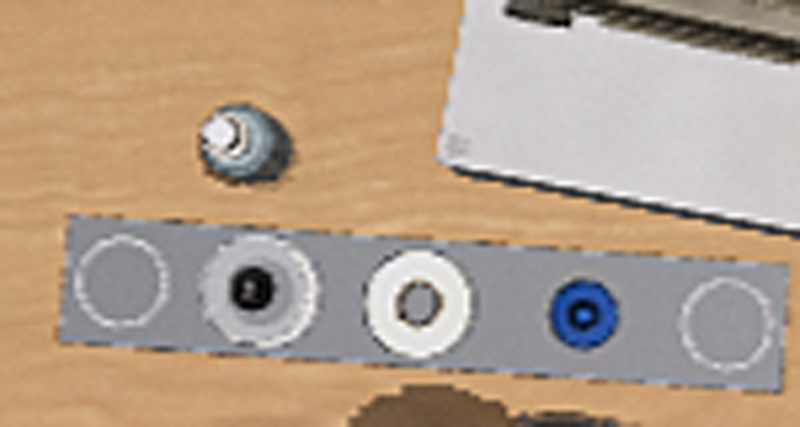

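The roll at (419,303) sits midway between the rest (262,290) and the dropper (584,313). Now the spray.

Request:
step_arm(motion=[{"slide": [30,-60,-3],"dr": [0,0,0],"jaw": 74},{"slide": [50,-110,-3],"dr": [0,0,0],"jaw": 74},{"slide": [80,-160,-3],"dr": [0,0,0],"jaw": 74},{"slide": [120,-195,-3],"dr": [0,0,0],"jaw": 74},{"slide": [164.5,-195,-3],"dr": [0,0,0],"jaw": 74},{"slide": [164.5,-195,-3],"dr": [0,0,0],"jaw": 74},{"slide": [164.5,-195,-3],"dr": [0,0,0],"jaw": 74},{"slide": [164.5,-195,-3],"dr": [0,0,0],"jaw": 74}])

```text
clock: 32.6
position: [561.0, 288.8, 213.4]
ee_rot: [0.999, -0.045, -0.0, 0.0]
contact_force: [-0.4, -0.3, -0.5]
gripper_width: 74.2
grasp_force: 0.0
```

```bash
python3 go.py -5.2 562.5,289,150 562.5,289,73
```

```text
t 32.6 p [561.  288.8 213.4] yaw -5.1 tilt 0.01 w 74.2 gf 0.0 F [-0.4 -0.3 -0.5] j [ 0.73  0.41 -0.   -0.   -1.16  0.75]
dr [0.001 0.002 0.008]
562.5,289,150 slide [ 1.5 -0.3 63.4]
562.5,289,73 slide [  1.5  -0.3 140.4]
```

Request:
step_arm(motion=[{"slide": [1.5,0,30],"dr": [0,0,0],"jaw": 74},{"slide": [1.5,0,60],"dr": [0,0,0],"jaw": 74},{"slide": [1.5,0,85],"dr": [0,0,0],"jaw": 74},{"slide": [1.5,0,105],"dr": [0,0,0],"jaw": 74},{"slide": [1.5,0,122],"dr": [0,0,0],"jaw": 74},{"slide": [1.5,0,134],"dr": [0,0,0],"jaw": 74},{"slide": [1.5,0,140],"dr": [0,0,0],"jaw": 74},{"slide": [1.5,0,140],"dr": [0,0,0],"jaw": 74}])

```text
clock: 33.6
position: [563.1, 288.6, 73.2]
ee_rot: [0.999, -0.045, -0.0, 0.0]
contact_force: [0.9, -0.0, -0.3]
gripper_width: 74.0
grasp_force: 0.0
```

Request:
step_arm(motion=[{"slide": [0,0,0],"dr": [0,0,0],"jaw": 68},{"slide": [0,0,0],"dr": [0,0,0],"jaw": 60},{"slide": [0,0,0],"dr": [0,0,0],"jaw": 53},{"slide": [0,0,0],"dr": [0,0,0],"jaw": 46},{"slide": [0,0,0],"dr": [0,0,0],"jaw": 40},{"slide": [0,0,0],"dr": [0,0,0],"jaw": 34},{"slide": [0,0,0],"dr": [0,0,0],"jaw": 30},{"slide": [0,0,0],"dr": [0,0,0],"jaw": 30}])

```text
clock: 34.6
position: [563.6, 288.7, 73.9]
ee_rot: [0.999, -0.045, 0.001, -0.0]
contact_force: [0.6, -1.3, 4.7]
gripper_width: 38.0
grasp_force: 60.4
```

```bash
python3 go.py -5.2 484.3,371.4,130 484.3,371.4,85
```

```text
t 34.6 p [563.6 288.7  73.9] yaw -5.2 tilt 0.07 w 38.0 gf 60.4 F [ 0.6 -1.3  4.7] j [ 0.73  0.54 -0.16  0.   -0.86  0.75]
dr [-0.003 -0.008  0.005]
484.3,371.4,130 slide [-86.3 -75.3 -56.1]
484.3,371.4,85 slide [-86.4 -75.3 -11.1]
```

Request:
step_arm(motion=[{"slide": [0,0,-5],"dr": [0,0,0],"jaw": 30},{"slide": [0,0,-30],"dr": [0,0,0],"jaw": 30},{"slide": [0,0,-60],"dr": [0,0,0],"jaw": 30},{"slide": [-20,-18,-60],"dr": [0,0,0],"jaw": 30},{"slide": [-45,-40,-60],"dr": [0,0,0],"jaw": 30},{"slide": [-70,-60,-60],"dr": [0,0,0],"jaw": 30},{"slide": [-86.3,-75.3,-60],"dr": [0,0,0],"jaw": 30},{"slide": [-86.3,-75.3,-60],"dr": [0,0,0],"jaw": 30}])

```text
clock: 35.6
position: [482.8, 372.4, 132.9]
ee_rot: [0.999, -0.044, -0.0, 0.0]
contact_force: [0.6, -0.5, -1.1]
gripper_width: 38.1
grasp_force: 60.5
```

Request:
step_arm(motion=[{"slide": [0,0,0],"dr": [0,0,0],"jaw": 30},{"slide": [0,0,15],"dr": [0,0,0],"jaw": 30},{"slide": [0,0,30],"dr": [0,0,0],"jaw": 30},{"slide": [0,0,42],"dr": [0,0,0],"jaw": 30},{"slide": [0,0,48],"dr": [0,0,0],"jaw": 30},{"slide": [0,0,50],"dr": [0,0,0],"jaw": 30},{"slide": [0,0,50],"dr": [0,0,0],"jaw": 30},{"slide": [0,0,50],"dr": [0,0,0],"jaw": 30}])

```text
clock: 36.6
position: [484.2, 371.7, 83.9]
ee_rot: [0.999, -0.045, 0.0, -0.0]
contact_force: [0.1, 0.1, -1.0]
gripper_width: 37.6
grasp_force: 60.5
```

```bash
python3 go.py -5.2 484.3,371.4,76; python3 -c "
from h import *
im=optics.get_image('scene');cv2.imwrite('pics/k.png',cv2.resize(im[100:220,130:250],(600,600),interpolation=cv2.INTER_CUBIC))"
```

```text
t 36.6 p [484.2 371.7  83.9] yaw -5.2 tilt 0.07 w 37.6 gf 60.5 F [ 0.1  0.1 -1. ] j [ 0.92  0.5  -0.21  0.   -0.86  0.56]
dr [-0.007 -0.005  0.004]
484.3,371.4,76 slide [0.2 0.3 7.9]
```

View pics/k.png

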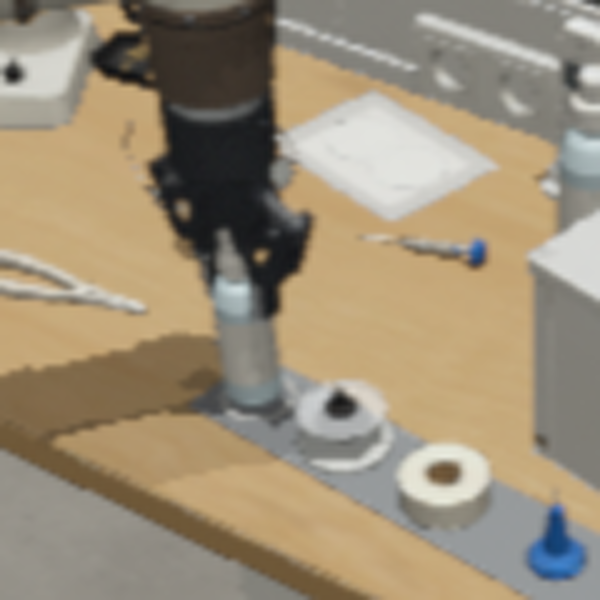

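The spray is held just above the ring at (255,400), and the stack and roll look intact. Lowering to contact.

Request:
step_arm(motion=[{"slide": [0,0,3],"dr": [0,0,0],"jaw": 30},{"slide": [0,0,5],"dr": [0,0,0],"jaw": 30},{"slide": [0,0,6],"dr": [0,0,0],"jaw": 30},{"slide": [0,0,7],"dr": [0,0,0],"jaw": 30},{"slide": [0,0,8],"dr": [0,0,0],"jaw": 30},{"slide": [0,0,8.5],"dr": [0,0,0],"jaw": 30},{"slide": [0,0,8.5],"dr": [0,0,0],"jaw": 30},{"slide": [0,0,8.5],"dr": [0,0,0],"jaw": 30}])

```text
clock: 37.65
position: [484.3, 371.4, 75.9]
ee_rot: [0.999, -0.045, 0.0, -0.0]
contact_force: [-0.9, -1.7, 5.6]
gripper_width: 37.8
grasp_force: 61.2
```

Request:
step_arm(motion=[{"slide": [0,0,0],"dr": [0,0,0],"jaw": 34},{"slide": [0,0,0],"dr": [0,0,0],"jaw": 38},{"slide": [0,0,0],"dr": [0,0,0],"jaw": 42},{"slide": [0,0,0],"dr": [0,0,0],"jaw": 46},{"slide": [0,0,0],"dr": [0,0,0],"jaw": 52},{"slide": [0,0,0],"dr": [0,0,0],"jaw": 60},{"slide": [0,0,0],"dr": [0,0,0],"jaw": 70},{"slide": [0,0,0],"dr": [0,0,0],"jaw": 74}])

```text
clock: 38.65
position: [484.0, 371.3, 74.8]
ee_rot: [0.999, -0.045, -0.0, 0.0]
contact_force: [0.0, -0.1, -0.4]
gripper_width: 74.2
grasp_force: 0.0
```

Request:
step_arm(motion=[{"slide": [0,0,-15],"dr": [0,0,0],"jaw": 74},{"slide": [0,0,-45],"dr": [0,0,0],"jaw": 74},{"slide": [0,0,-90],"dr": [0,0,0],"jaw": 74},{"slide": [0,0,-140],"dr": [0,0,0],"jaw": 74},{"slide": [0,0,-180],"dr": [0,0,0],"jaw": 74},{"slide": [-30,-50,-180],"dr": [0,0,0],"jaw": 74},{"slide": [-60,-110,-180],"dr": [0,0,0],"jaw": 74},{"slide": [-90,-160,-180],"dr": [0,0,0],"jaw": 74}])

```text
clock: 39.65
position: [408.4, 539.8, 256.6]
ee_rot: [0.999, -0.046, 0.001, -0.001]
contact_force: [0.1, -1.0, 1.0]
gripper_width: 74.1
grasp_force: 0.0
```

```bash
python3 go.py; python3 -c "
from h import *
im=optics.get_image('top');a=cv2.resize(im[185:245,140:260],(800,400),interpolation=cv2.INTER_CUBIC)
m=optics.get_image('scene');b=cv2.resize(m[140:215,150:300],(400,200),interpolation=cv2.INTER_CUBIC)
c=np.zeros((200,800,3),np.uint8);c[:,:400]=b;cv2.imwrite('pics/l.png',np.vstack([a,c]))
for P in((484.3,371.4,137),(476.7,286.8,33),(476.7,286.8,49)):
  p=proj('top',P);print(P,((p-[140,185]+.5)*6.667-.5).round())"
```

```text
t 39.65 p [408.4 539.8 256.6] yaw -5.2 tilt 0.13 w 74.1 gf 0.0 F [ 0.1 -1.   1. ] j [ 1.16  0.46  0.19  0.   -1.3   0.32]
(484.3, 371.4, 137) [158. 251.]
(476.7, 286.8, 33) [389. 265.]
(476.7, 286.8, 49) [384. 265.]
```

View pics/l.png

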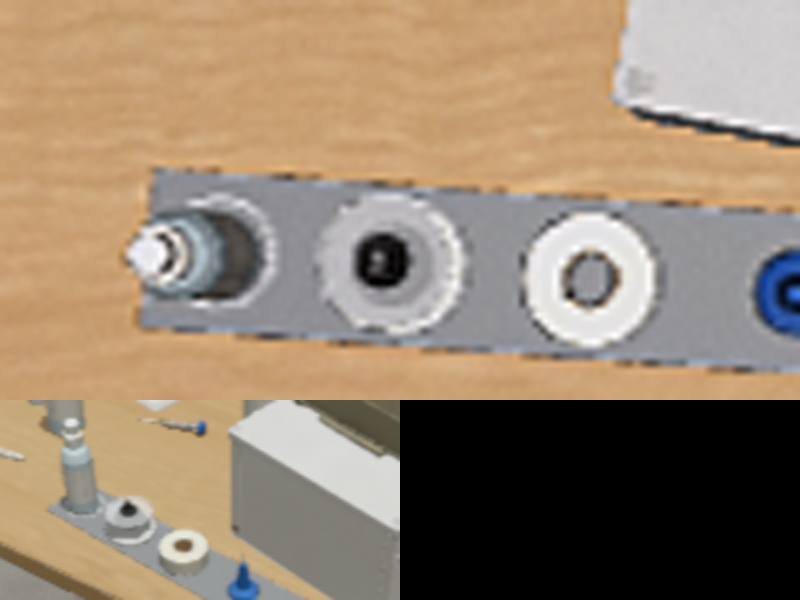

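The spray head at (153,253), block at (382,262) and roll at (590,278) all lie within about 3 mm of their predicted pixels. The spray stands upright. Handing in.

```bash
python3 -c "
from bench import arm
print(arm.job_done())"
```

```text
the job is handed in; nothing more can be done
None
```

I handed the job in at about 40 s with the lens on the rest, the block on the lens, the roll midway and the spray in the ring next to the rest, each within about 3 mm by camera; no verdict came back, and I never sent the arm near the pliers or pen but did not re-measure the bystanders.

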